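Draw chocolate drops from the dispenser into the blue bowl

TASK

Run the four chocolate drops out of the dispenser's hopper into the blue bowl. First turn the black selector knob until it clicks over to the side on which the blue bowl stands; only then pull the spring-loaded gate by its upright black grip until the white line on the grip stands level with the red mark on the rails, no farther, so that all the drops fall into the bowl. Keep hold of the grip: finish while still holding the gate open at the red mark, for it springs shut when let go; leave the bowl and the ramekin where they stand.

Things in the scene. Friction and masses are not known exactly. Their poses are not given: they have to be found in the camera images.
- dispenser: White and steel dispenser for chocolate drops, fixed, 216 mm high: clear open hopper on top, clear chute below forking into a spout 65 mm left (+y) and one 65 mm right (-y), mouths 69 mm up. Two guide rails (top 160 mm up, 36 mm apart inside) stick out in front, a red mark across each. Origin: on the table under the hopper; x to its back, y to its left, z up. Turned up to 17 degrees.
- selector (a joint): Black selector knob on the head's right shoulder, vertical axis, rad. 0 = white pointer line to the front (parked, the start). Positive = clockwise from above, pointer to the left. Clicks into detents at -1.05 (right spout), 0, +1.05 (left spout); stops at +-1.12; about 0.05 N m over a click. It swings an orange flap in the chute that sends drops to that spout.
- selector_grip (a point): Where to grip the selector: on its axis, 200 mm above the table, 10 mm below the top of its upright bar. Bar 14 mm thick, 44 mm long (along the dispenser's x axis when parked), 36 mm high; the disc under it, 46 mm across, has its top 177 mm above the table. This frame turns with the knob.
- gate (a joint): Spring-return gate slide under the hopper, m. 0 = shut; grows as it is pulled to the front (the dispenser's -x direction). The red mark is at 0.040 (gate fully open); past the mark (end stop at 0.065) the plate runs out of its guides, used only to take it out for washing. Spring pull about 4 N shut, 7 N at the mark.
- gate_grip: Upright black grip on the gate slide, between the rails: 14 mm thick (y), 26 mm long (x), 40 mm clear height, white line across it. Origin: mid grip, 192 mm above the table, 16 mm below its top; axes as the dispenser's. Pinch it from above across its thickness. Shut, it is 95 mm in front of the dispenser's origin; at the red mark 135 mm.
- gate_mark (a point): The point midway between the two red marks on the rails, at the height of the gate grip's origin: where that origin must come to (fixed on the dispenser).
- bowl: Blue ceramic bowl, empty, 90 mm across, 52 mm high, standing on the table under the left or the right spout. Origin: centre of its underside.
- ramekin: White ramekin, already full of dark chocolate beans, 78 mm across, 41 mm high, under the other spout. Origin: centre of its underside.
- drop_0: One of the four brown chocolate drops in the hopper, about 32 x 17 x 12 mm. Origin: centre of its underside.
- drop_1: One of the four brown chocolate drops in the hopper, about 32 x 17 x 12 mm. Origin: centre of its underside.
- drop_2: One of the four brown chocolate drops in the hopper, about 32 x 17 x 12 mm. Origin: centre of its underside.
- drop_3: One of the four brown chocolate drops in the hopper, about 32 x 17 x 12 mm. Origin: centre of its underside.
Not all that is in view belongs to the job. Leave any orange or yellow look-alike of the bowl alone.

How it is judged (in metres and radians):
On the way, in this order (a step that is already met when the one before it is completed fails the run):
1. the selector stands in the detent on the blue bowl's side while the gate is still shut (((y of bowl in the frame of dispenser above 0.03 m and value of joint selector above 0.9 rad) or (y of bowl in the frame of dispenser below -0.03 m and value of joint selector below -0.9 rad)) and value of joint gate below 0.008 m), for 0.2 s.
2. the gate is held by its grip with the white line at the red mark (within 5 mm) (value of joint gate between 0.035 and 0.045 m and contact force between the fingers and gate_grip above 1 N), for 0.3 s.
At the end, for the whole second after the job is handed in: The fingers still hold the gate grip (over 1 N) with the gate at rest 40 mm out, at the red mark, within 5 mm; the selector is in the detent on the blue bowl's side (beyond 0.9 rad); all four chocolate drops lie in the blue bowl, which stands upright within 20 mm of where it stood (all of step 2 and ((y of bowl in the frame of dispenser above 0.03 m and value of joint selector above 0.9 rad) or (y of bowl in the frame of dispenser below -0.03 m and value of joint selector below -0.9 rad)) and velocity of joint gate between -0.01 and 0.01 m/s and horizontal distance between each of drop_0, drop_1, drop_2, drop_3 and bowl below 0.045 m and z of each of drop_0, drop_1, drop_2, drop_3 in the frame of bowl below 0.052 m and distance of bowl from where it was at the start of the episode below 0.02 m and angle between bowl's own z axis and vertical below 0.15 rad); the arm keeps its last pose, push and grip.
It fails at once if the gate is opened by more than 12 mm while the selector is not on the blue bowl's side (value of joint gate above 0.012 m and not ((y of bowl in the frame of dispenser above 0.03 m and value of joint selector above 0.9 rad) or (y of bowl in the frame of dispenser below -0.03 m and value of joint selector below -0.9 rad))).
It fails at once if the ramekin is shoved by more than 30 mm (distance of ramekin from where it was at the start of the episode above 0.03 m).
It also fails if it takes over 45 s, if anything falls off the work surface, if the arm or the gripper's body presses on something with over 40 N, if the wrist force passes 120 N, or if a joint passes its speed limit or range.

ROBOT

A 6-joint arm with a two-finger parallel gripper is mounted at the origin on a cart in front of the work surface, level with it; the furniture and walls round the work are solid. World frame = base frame: x ahead of the robot, y to its left, z up, the work surface at z = 0. Lengths are in mm, angles in rad, forces in N, time in s.
With the tool pointing down it reaches from about 400 to 925 mm from the base axis. Payload 12.5 kg.
Tool frame: the origin (TCP) lies at the centre of the arm's flange, where the gripper is bolted on; the fingertips stand 190 mm ahead of it and the grasp point (between the pads) lies env.grip_point_offset ahead of it (env.grip_point_offset is the distance from the TCP to the grasp point, in mm); z points along the fingers, x is the direction in which the jaws open and shut, and the axes are right-handed (so a half turn about z gives the same grasp; the last joint's range is limited). The gripper opens to 95 mm and grips with 3 to 60 N. Pads are 20 mm wide; open, the fingers measure 119 mm over their backs; the gripper's body (75 mm by 180 mm) begins 59 mm behind the grasp point.
Start: joints at [-1.41, 0.491, 1.559, -0, 1.092, -0.106], TCP at [164.798, -602.882, 404.761] pointing down, gripper open.
Joint ranges: [-3.1, 3.1], [-0.84, 2.19], [0.05, 2.79], [-1.13, 4.28], [0.06, 2.93], [-2.69, 2.69]. Speed limits (rad/s): [2.22, 2.22, 2.79, 3.14, 3.14, 3.14].

INTERFACE

Orientations are given as [roll, pitch, yaw] about the fixed x, y, z axes, in that order (R = Rz(yaw) Ry(pitch) Rx(roll)).
In Python, from cell import state, read_camera, camera_model, job_done, env gives the robot as it stands.
- The arm moves only by the tool arm_command, never from a script. Its argument "steps" is a list of rows, each a list of 6 numbers: the shift along the tool's x, y, z in cm, then the turn, a rotation vector about the tool's x, y, z in degrees. In form: [[dx, dy, dz, rx, ry, rz], ...]. A call has 1 to 12 rows; each row is the pose to reach, as a shift and turn from the pose commanded when the call began, along the tool's axes at that moment; what a row does not reach only later rows make up. A row lasts 1/12 s, in which the tool goes at most 41.7 mm and 7.16 degrees, less where a joint would pass 70% of its speed; a pose out of reach is approached as far as the arm can. A call with a gripper value outside its range is refused whole. "jaw" is the finger opening in cm, from 0 to 9.51, set as the call begins (left out, the last holds). The fingers move at their own pace and stop on an object; the grip force is fixed at half the most. Time passes only in rows, so rows that repeat a pose let the fingers close. It gives the time, the measured TCP pose, the force and the opening at its end, in the units of the state.
- state(): the state, without advancing time (a new reading comes with each control period).
- read_camera(name): name is "scene" or "side" or "wrist"; returns the picture (400x640x3 uint8, red, green, blue); there is no depth.
- camera_model(name): a dict with "K" (3x3 intrinsics, pixels), "xyz" and "rotation" of the camera in the world. Camera axes: x right, y up, looking along -z (the intrinsics and any distortion apply to the point x, -y, -z); pixel columns grow to the right and rows downward; lengths in mm; the calibration is good to about 2 mm. A picture is of the moment at which its call begins: read the wrist's pose just before it. camera_model takes no time and is no camera call; for the wrist camera it gives the pose at the moment of the call.
- job_done(): hands the job in, once; it reports no verdict.
The state is a dict: "t": time; "joints": joint angles; "qvel": joint speeds; "tau": joint torques, N m; "eef_pos": TCP position; "tcp_rot": TCP orientation; "ft_force": force on the tool from outside, world axes, zero at the start; "moment": the same for the moment, N m; "opening": opening from 0.0 (shut) to 1.0 (fully open).
Only numpy, scipy, OpenCV 4.12 (cv2) and the standard library are available. Lean on these libraries where they do the work, as an engineer would, in place of code of your own. Each camera call takes 0.05 s, during which the arm holds its last target. There are 200 camera calls.

## Working session

There is one attempt and no reset: what is moved stays moved. The work goes in short steps, Python scripts to look and compute and a tool call to move; the robot and the scene stay as the last step left them, time stands still between calls to the robot, and variables do not carry over. Pictures are saved under pics/ and viewed, about 8 in all and at most 12, crops included, and the job is handed in when it is done.

Besides the shell and the picture viewer there is one more tool, called in YAML: its name, and indented under it one key for each argument. arm_command: Moves the arm, as the interface text tells. Its arguments: {"type":"object","properties":{"steps":{"type":"array"},"jaw":{"type":"number"}},"required":["steps"]}

```bash
mkdir -p pics; ls
python3 - <<'E'
from cell import *
import cv2,json
s=state();print(s['t'],s['eef_pos'],s['tcp_rot'],s['opening'],env.grip_point_offset)
for n in ['scene','side','wrist']:
    m=camera_model(n);print(n,m)
    cv2.imwrite(f'pics/{n}0.png',read_camera(n)[:,:,::-1])
E
```

```text
pics
0.0 [ 164.78738689 -602.86122308  404.15999939] [-3.14146203e+00  1.10287130e-03 -1.30404426e+00] 0.9992357823425321 171.3
scene {'K': array([[376.06986697,   0.        , 323.72155728],
       [  0.        , 376.06986697, 205.00351647],
       [  0.        ,   0.        ,   1.        ]]), 'xyz': array([ 43.68940318, 563.59927928, 670.94172077]), 'rotation': array([ 0.90393035,  0.01645585, -2.28178611])}
side {'K': array([[370.28704937,   0.        , 322.10976293],
       [  0.        , 370.28704937, 197.76480556],
       [  0.        ,   0.        ,   1.        ]]), 'xyz': array([ 847.18088517, -287.94509297,  802.73661675]), 'rotation': array([ 0.66384352, -0.01104222,  0.59230553])}
wrist {'K': array([[332.39516026,   0.        , 316.62515803],
       [  0.        , 332.39516026, 194.55116227],
       [  0.        ,   0.        ,   1.        ]]), 'xyz': array([ 244.47104982, -579.59661043,  384.7309884 ]), 'rotation': array([-0.29885772,  0.00167915, -1.30417593])}
```

View pics/scene0.png

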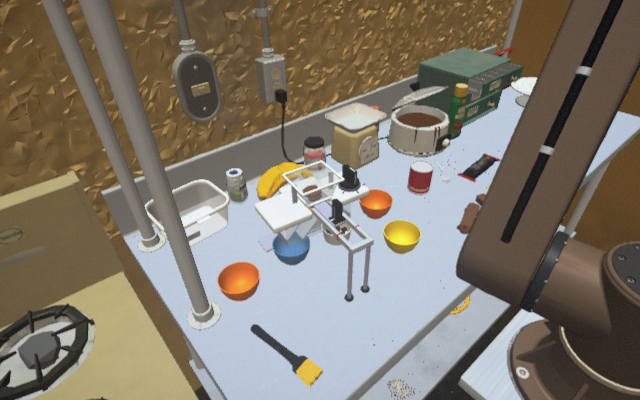

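View pics/side0.png

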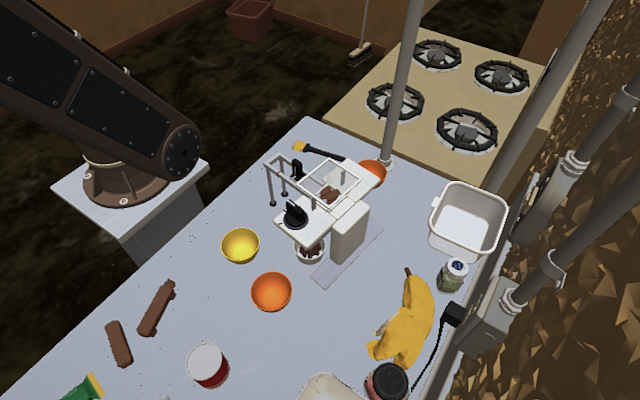

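The blue bowl is at scene (291,247), on the dispenser's left. The ramekin is at side (310,250), on its right. The orange and yellow bowls, at scene (239,281), (376,204) and (402,236), are look-alikes.

Things that could be taken for the black targets:
- **Selector knob:** scene (350,178), side (295,213), on the disc.
- **Gate grip:** scene (337,211), side (296,170), between the rails.
- **Others:** rail feet at scene (349,297), the brush handle, and the plug at scene (281,97).

I'll check the choice in one close crop.

```bash
cat > h.py <<'E'
import numpy as np,cv2
from scipy.spatial.transform import Rotation as Ro
def ray(m,p):
    K=m['K'];d=np.array([(p[0]-K[0,2])/K[0,0],-(p[1]-K[1,2])/K[1,1],-1.])
    return np.array(m['xyz']),Ro.from_euler('xyz',m['rotation']).apply(d/np.linalg.norm(d))
def tri(ms,ps):
    A=np.zeros((3,3));b=np.zeros(3);rs=[ray(m,p) for m,p in zip(ms,ps)]
    for o,d in rs:
        P=np.eye(3)-np.outer(d,d);A+=P;b+=P@o
    x=np.linalg.solve(A,b);return x,[round(float(np.linalg.norm(np.cross(x-o,d))),1) for o,d in rs]
def plane(m,p,z):
    o,d=ray(m,p);return o+d*(z-o[2])/d[2]
def proj(m,X):
    v=Ro.from_euler('xyz',m['rotation']).inv().apply(np.atleast_2d(X)-m['xyz']);K=m['K']
    return np.c_[K[0,2]+K[0,0]*v[:,0]/-v[:,2],K[1,2]-K[1,1]*v[:,1]/-v[:,2]]
E
python3 - <<'E'
import cv2,numpy as np
a=cv2.imread('pics/scene0.png')[150:310,250:390];b=cv2.imread('pics/side0.png')[135:275,250:390]
f=lambda i:cv2.resize(i[:140],None,fx=2.85,fy=4,interpolation=cv2.INTER_CUBIC)
b=cv2.resize(b,(400,400),interpolation=cv2.INTER_CUBIC);a=cv2.resize(a[:140],(400,400),interpolation=cv2.INTER_CUBIC)
cv2.imwrite('pics/c1.png',np.hstack([a,b]))
E
```

```text
(no output)
```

View pics/c1.png

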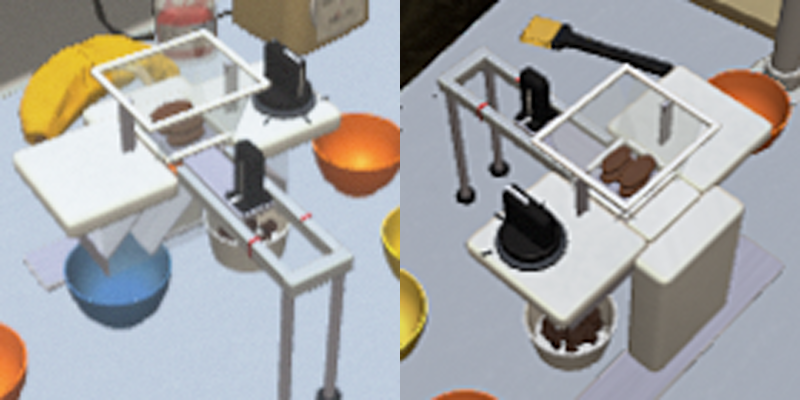

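The crop confirms the choice. The knob is on its disc, with the top of the bar at about scene (350,167). The gate grip stands between the rails with its top at scene (336,201) and side (296,160). Red marks, drops, bowl and ramekin all match the description. Next I triangulate.

Run:
```python
from h import *
from cell import camera_model
a,b=camera_model('scene'),camera_model('side');k=140/400
F=dict(markL=((254,243),(517,80)),markR=((305,217),(481,106)),gtop=((247,146),(531,72)),
rimFL=((152,133),(628,67)),rimFR=((268,82),(535,142)),rimBR=((203,32),(626,212)),rimBL=((95,70),(717,127)),
knobF=((302,62),(506,187)),knobtop=((288,48),(518,204)),disc=((288,97),(531,240)))
P={}
for n,(p,q) in F.items():
    P[n],e=tri([a,b],[(250+p[0]*k,150+p[1]*k),(250+(q[0]-400)*k,135+q[1]*k)]);print(n,P[n].round(1),e)
l=(P['rimFL']+P['rimBL']-P['rimFR']-P['rimBR'])[:2];f=(P['rimBL']+P['rimBR']-P['rimFL']-P['rimFR'])[:2];m=(P['markL']-P['markR'])[:2]
print('yaws',[np.degrees(np.arctan2(*v)) for v in [(-l[0],l[1]),(f[1],f[0]),(-m[0],m[1])]])
c=sum(P[n] for n in P if n[:3]=='rim')/4;mm=(P['markL']+P['markR'])/2
print('rim c',c,'mark mid',mm)
v=(c-mm)[:2];print('axis yaw',np.degrees(np.arctan2(v[1],v[0])),np.linalg.norm(v))
```

```text
markL [450.5 182.7 155.1] [1.1, 1.1]
markR [444.8 139.7 158.1] [0.1, 0.1]
gtop [486.4 157.3 207.7] [0.9, 0.9]
rimFL [544.4 200.7 209.3] [2.1, 2.1]
rimFR [531.9  97.5 212.2] [1.3, 1.3]
rimBR [621.3  84.3 210.1] [0.0, 0.0]
rimBL [634.  184.9 212.1] [1.4, 1.4]
knobF [537.9  54.9 208.6] [0.9, 0.9]
knobtop [556.4  48.8 209.9] [1.6, 1.6]
disc [558.   51.2 163.2] [2.6, 2.6]
yaws [np.float64(-7.058298282771503), np.float64(-9.174106714468124), np.float64(-7.517210469034463)]
rim c [582.89815271 141.83203522 210.8955736 ] mark mid [447.68279991 161.20480456 156.62111023]
axis yaw -8.153476268750058 136.5961047213802
```

arm_command:
  steps:
    - [0, 0, -4, 0, 0, 0]
    - [0, 0, -7.6, 0, 0, 0]
    - [-2.5, -2.5, -7.6, 0, 0, -7]
    - [-5, -5, -7.6, 0, 0, -14]
    - [-7.5, -7.5, -7.6, 0, 0, -21]
    - [-10, -10, -7.6, 0, 0, -28]
    - [-12.5, -12.5, -7.6, 0, 0, -35]
    - [-15, -15, -7.6, 0, 0, -42]
    - [-17.5, -17.5, -7.6, 0, 0, -49]
    - [-20, -20, -7.6, 0, 0, -56]
    - [-22.5, -22.5, -7.6, 0, 0, -63]
    - [-25, -25, -7.6, 0, 0, -70]

```text
t: 1.15
eef_pos: [340.4, -294.2, 480.7]
tcp_rot: [3.142, -0.0, -0.076]
ft_force: [0.8, -1.3, 1.0]
opening: 1.001
```

```bash
cat > go.py <<'E'
import sys,numpy as np
from cell import state
from scipy.spatial.transform import Rotation as Ro
# target TCP x y z, yaw deg -> shift (cm) and rotvec (deg) in tool axes
x,y,z,w=map(float,sys.argv[1:5]);s=state()
R=Ro.from_euler('xyz',s['tcp_rot']);T=Ro.from_euler('xyz',[180,0,w],degrees=True)
print('t',round(s['t'],2),s['eef_pos'].round(1),np.degrees(s['tcp_rot']).round(1),'q',s['joints'].round(2))
print('shift cm',(R.inv().apply(np.array([x,y,z])-s['eef_pos'])/10).round(2),'rv',np.degrees((R.inv()*T).as_rotvec()).round(2))
E
python3 go.py 540 90 480 82
```

```text
t 1.15 [ 340.4 -294.2  480.7] [180.   -0.   -4.4] q [-0.86  0.16  1.85 -0.    1.13 -0.78]
shift cm [ 16.96 -39.83   0.07] rv [ 1.000e-02  0.000e+00 -8.638e+01]
```

Set the jaw to 4 cm as well (the fingers must clear the hopper rim).

arm_command:
  steps:
    - [1.4, -3.3, 0, 0, 0, -7.1]
    - [2.8, -6.6, 0, 0, 0, -14.2]
    - [4.2, -9.9, 0, 0, 0, -21.3]
    - [5.6, -13.2, 0, 0, 0, -28.4]
    - [7, -16.5, 0, 0, 0, -35.5]
    - [8.4, -19.8, 0, 0, 0, -42.6]
    - [9.8, -23.1, 0, 0, 0, -49.7]
    - [11.2, -26.4, 0, 0, 0, -56.8]
    - [12.6, -29.7, 0, 0, 0, -63.9]
    - [14, -33, 0, 0, 0, -71]
    - [15.5, -36.4, 0, 0, 0, -78.7]
    - [17, -39.8, 0, 0, 0, -86.4]
  jaw: 4

```text
t: 2.15
eef_pos: [542.6, 88.8, 480.6]
tcp_rot: [-3.141, 0.0, 1.413]
ft_force: [0.4, -1.4, 0.9]
opening: 0.423
```

arm_command:
  steps:
    - [0, 0, 0, 0, 0, 0]
    - [0, 0, 0, 0, 0, 0]
    - [0, 0, 0, 0, 0, 0]
    - [0, 0, 0, 0, 0, 0]

```text
t: 2.48
eef_pos: [541.8, 86.1, 480.7]
tcp_rot: [-3.141, 0.0, 1.405]
ft_force: [-0.4, -0.1, 0.7]
opening: 0.417
```

```bash
python3 go.py 540 90 480 82
python3 - <<'E'
from cell import *
import cv2,pickle
m=camera_model('wrist');i=read_camera('wrist')[:,:,::-1]
cv2.imwrite('pics/w1.png',i);pickle.dump(m,open('w1.pkl','wb'));print(m['xyz'],m['rotation'])
E
```

```text
t 2.48 [541.8  86.1 480.7] [-180.     0.    80.5] q [ 0.04  0.31  1.64 -0.    1.19 -1.37]
shift cm [ 0.36 -0.24  0.07] rv [-0.02  0.01 -1.5 ]
[457.92127451 101.0550771  461.21260862] [-2.99953318e-01 -6.88793963e-04  1.40488157e+00]
```

View pics/w1.png

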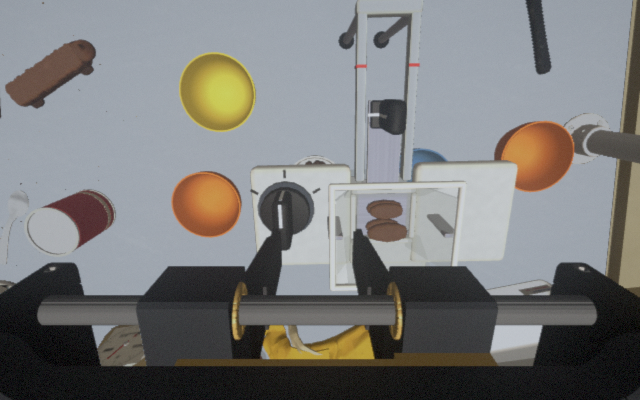

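The wrist view is consistent with the crop: knob disc at (286,208), grip at (390,116), red marks at (361,66) and (414,65), rim corners at (329,183) and (466,182). I'll take a second wrist view from a shifted place and triangulate.

arm_command:
  steps:
    - [-2, -2, 0, 0, 0, -1.5]
    - [-4, -4, 0, 0, 0, -1.5]
    - [-5, -6, 0, 0, 0, -1.5]
    - [-5, -6, 0, 0, 0, -1.5]
    - [-5, -6, 0, 0, 0, -1.5]
    - [-5, -6, 0, 0, 0, -1.5]

```text
t: 3.03
eef_pos: [475.0, 46.8, 481.2]
tcp_rot: [3.14, -0.0, 1.432]
ft_force: [1.2, 0.4, 0.6]
opening: 0.421
```

Run:
```python
from cell import *
import cv2,pickle,numpy as np
m=camera_model('wrist');i=read_camera('wrist')[:,:,::-1]
cv2.imwrite('pics/w2.png',i);pickle.dump(m,open('w2.pkl','wb'));print(state()['eef_pos'],m['xyz'],m['rotation'])
a=cv2.imread('pics/w1.png')[50:300,240:500];b=i[0:250,280:540]
z=lambda q:cv2.resize(q,(400,385),interpolation=cv2.INTER_CUBIC)
cv2.imwrite('pics/c2.png',np.hstack([z(a),z(b)]))
```

```text
[475.24134011  47.04663653 480.95292058] [390.77997343  59.5873025  461.56409326] [-3.01499011e-01 -1.04266914e-03  1.43138552e+00]
```

View pics/c2.png

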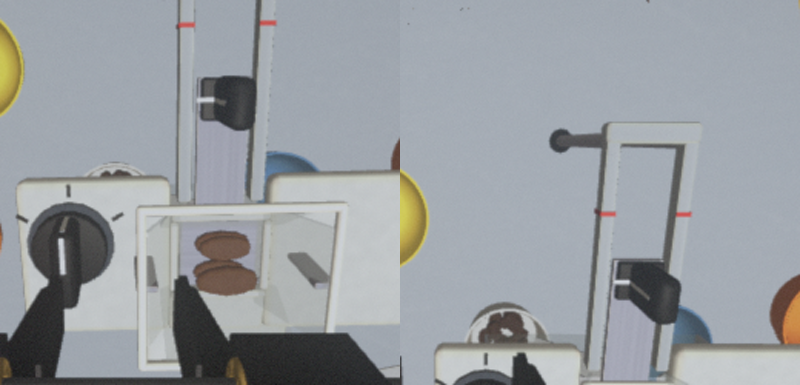

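Run:
```python
from h import *;import pickle
a,b=pickle.load(open('w1.pkl','rb')),pickle.load(open('w2.pkl','rb'))
k=260/400
A=lambda x,y:(240+x*k,50+y*k);B=lambda x,y:(280+x*k,y*k)
mR,e=tri([a,b],[A(186,24),B(206,213)]);mL,f=tri([a,b],[A(268,22),B(283,214)]);print('marks',mR.round(1),e,mL.round(1),f)
print('grip top tri',tri([a,b],[A(238,102),B(255,293)]))
print('marks z160',plane(a,A(186,24),160),plane(a,A(268,22),160),plane(b,B(206,213),160),plane(b,B(283,214),160))
print('disc z177',plane(a,A(70,244),177),'grip top z208',plane(a,A(239,103),208))
print('bartop',plane(a,A(63,238),210))
r=[plane(a,A(*p),216) for p in [(138,207),(347,203),(139,370)]];print('rim FR FL BR',np.round(r,1),'c',(r[1]+r[2])/2)
for u in [(r[1]-r[0]),-( r[0]-r[2])[[1,0,2]]*[-1,1,1]]: print(np.degrees(np.arctan2(-u[0],u[1])))
# bowl: blue mask in scene at rim height
```

```text
marks [443.4 141.6 159.4] [0.2, 0.2] [449.9 185.7 161.3] [0.3, 0.3]
grip top tri (array([487.429916  , 159.86074002, 185.53724328]), [0.6, 0.6])
marks z160 [443.28249716 141.7394665  160.        ] [449.70894464 186.35495291 160.        ] [443.39087952 141.22183215 160.        ] [450.26984223 185.99304492 160.        ]
disc z177 [553.13369707  56.69260767 177.        ] grip top z208 [485.28453445 156.02107488 208.        ]
bartop [538.23496539  58.89601296 210.        ]
rim FR FL BR [[526.5  99.9 216. ]
 [541.6 202.5 216. ]
 [618.7  86.1 216. ]] c [580.14045197 144.30269864 216.        ]
-8.379810478312674
-8.501429127967318
```

```bash
python3 go.py 530 45 440 81.7
```

```text
t 3.08 [475.2  47.  481. ] [180.   -0.   82.1] q [-0.04  0.2   1.8  -0.    1.14 -1.47]
shift cm [0.55 5.45 4.1 ] rv [ 0.05 -0.    0.35]
```

arm_command:
  steps:
    - [0.3, 2.7, 2, 0, 0, 0.3]
    - [0.5, 5.4, 4, 0, 0, 0.3]
    - [0.5, 5.4, 4, 0, 0, 0.3]
    - [0.5, 5.4, 4, 0, 0, 0.3]
    - [0.5, 5.4, 4, 0, 0, 0.3]

```text
t: 3.5
eef_pos: [529.1, 45.0, 440.6]
tcp_rot: [-3.141, 0.0, 1.428]
ft_force: [0.4, 0.3, 0.5]
opening: 0.418
```

Run:
```python
from cell import *
import cv2,pickle,numpy as np
m=camera_model('wrist');i=read_camera('wrist')[:,:,::-1]
cv2.imwrite('pics/w3.png',i);pickle.dump(m,open('w3.pkl','wb'));print(state()['eef_pos'],m['xyz'],m['rotation'])
cv2.imwrite('pics/c3.png',cv2.resize(i[110:310,200:440],None,fx=3,fy=3,interpolation=cv2.INTER_CUBIC))
```

```text
[528.76237951  45.04615148 441.13627594] [444.89584297  58.07727332 421.15431441] [-2.99395661e-01 -8.11741019e-04  1.42779719e+00]
```

View pics/c3.png

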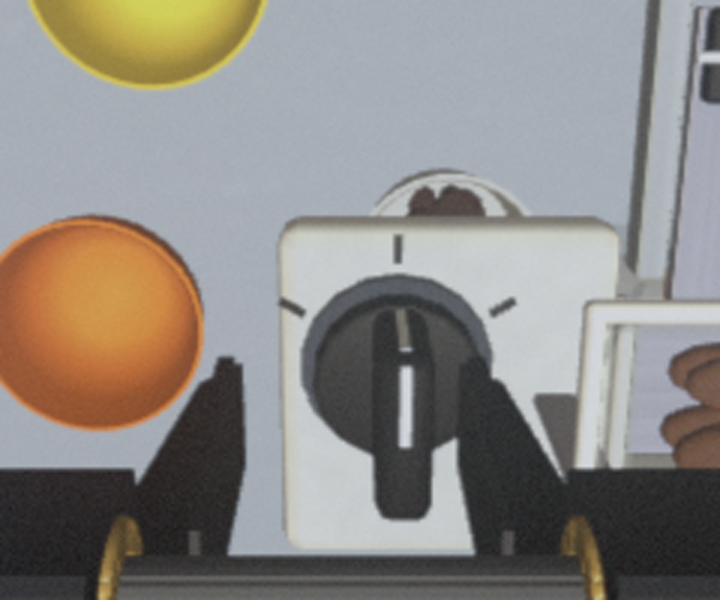

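The knob is clear here: the top face of the bar spans rows about 353–519 and columns 374–432 of the 3x crop. The fingers stand either side of it.

```bash
python3 - <<'E'
from h import *;import pickle
a=pickle.load(open('w3.pkl','rb'));b=pickle.load(open('w1.pkl','rb'))
C=lambda x,y:(200+x/3,110+y/3);A=lambda x,y:(240+x*.65,50+y*.65)
for n,p,z in [('topfront',(405,353),210),('topback',(403,519),210),('L',(374,437),210),('R',(432,437),210),('discfront',(398,295),177),('ringL',(303,365),172),('ringR',(493,365),172),('barfrontbottom',(404,308),177)]:
    print(n,plane(a,C(*p),z).round(1))
print('pointer front end tri w1/w3',tri([a,b],[C(404,366),A(61.5,235)]))
from cell import camera_model
s=camera_model('side');print('side check',tri([s,a],[(250+106*.35,135+187*.35),C(405,353)]))
E
python3 go.py 553 54 405 81.7
```

```text
topfront [534.8  58.  210. ]
topback [577.6  52.1 210. ]
L [554.9  48.1 210. ]
R [556.8  61.6 210. ]
discfront [532.4  58.3 177. ]
ringL [550.5  30.3 172. ]
ringR [557.8  81.2 172. ]
barfrontbottom [536.2  59.4 177. ]
pointer front end tri w1/w3 (array([537.26996016,  57.89104327, 209.79745494]), [0.8, 0.8])
side check (array([536.76639379,  57.86709581, 204.9908232 ]), [0.2, 0.2])
t 3.55 [528.8  45.  441.1] [180.    0.   81.8] q [-0.04  0.32  1.74 -0.    1.08 -1.47]
shift cm [1.23 2.27 3.61] rv [0.01 0.   0.12]
```

arm_command:
  steps:
    - [0.7, 1.3, 0, 0, 0, 0]
    - [1.4, 2.55, 0, 0, 0, 0]
    - [1.4, 2.55, 1.5, 0, 0, 0]
    - [1.4, 2.55, 3, 0, 0, 0]
    - [1.4, 2.55, 4, 0, 0, 0]
    - [1.4, 2.55, 4, 0, 0, 0]
    - [1.4, 2.55, 4, 0, 0, 0]

```text
t: 4.13
eef_pos: [556.0, 55.1, 401.3]
tcp_rot: [3.141, 0.0, 1.428]
ft_force: [-1.0, 0.7, 0.2]
opening: 0.423
```

```bash
python3 go.py 556 55 373 81.9
```

```text
t 4.13 [556.   55.1 401.3] [180.    0.   81.8] q [-0.02  0.4   1.73 -0.    1.01 -1.45]
shift cm [-0.01 -0.    2.83] rv [ 0.01  0.   -0.09]
```

arm_command:
  steps:
    - [0, 0, 1, 0, 0, 0]
    - [0, 0, 2, 0, 0, 0]
    - [0, 0, 2.8, 0, 0, 0]
    - [0, 0, 2.8, 0, 0, 0]
    - [0, 0, 2.8, 0, 0, 0]

```text
t: 4.55
eef_pos: [556.3, 55.1, 372.2]
tcp_rot: [-3.14, 0.0, 1.428]
ft_force: [1.0, 0.6, 0.1]
opening: 0.418
```

arm_command:
  steps:
    - [0, 0, 0, 0, 0, 0]
    - [0, 0, 0, 0, 0, 0]
    - [0, 0, 0, 0, 0, 0]
    - [0, 0, 0, 0, 0, 0]
    - [0, 0, 0, 0, 0, 0]
    - [0, 0, 0, 0, 0, 0]
  jaw: 0.8

```text
t: 5.05
eef_pos: [556.2, 54.4, 373.0]
tcp_rot: [3.141, 0.002, 1.428]
ft_force: [-2.6, -7.6, 2.4]
opening: 0.146
```

arm_command:
  steps:
    - [0, 0, 0, 0, 0, 5.5]
    - [0, 0, 0, 0, 0, 11]
    - [0, 0, 0, 0, 0, 16.5]
    - [0, 0, 0, 0, 0, 22]
    - [0, 0, 0, 0, 0, 27.5]
    - [0, 0, 0, 0, 0, 33]
    - [0, 0, 0, 0, 0, 38.5]
    - [0, 0, 0, 0, 0, 44]
    - [0, 0, 0, 0, 0, 49.5]
    - [0, 0, 0, 0, 0, 55]
    - [0, 0, 0, 0, 0, 60]
    - [0, 0, 0, 0, 0, 61]

```text
t: 6.05
eef_pos: [556.9, 55.4, 373.0]
tcp_rot: [3.141, -0.003, 0.358]
ft_force: [5.0, 3.3, -3.1]
opening: 0.143
```

arm_command:
  steps:
    - [0, 0, 0, 0, 0, 0]
    - [0, 0, 0, 0, 0, 0]
    - [0, 0, 0, 0, 0, 0]

```text
t: 6.3
eef_pos: [556.8, 55.4, 373.0]
tcp_rot: [3.141, -0.003, 0.363]
ft_force: [5.6, 2.8, -2.7]
opening: 0.146
```

arm_command:
  steps:
    - [0, 0, 0, 0, 0, 0]
    - [0, 0, 0, 0, 0, 0]
    - [0, 0, 0, 0, 0, 0]
    - [0, 0, 0, 0, 0, 0]
    - [0, 0, -2, 0, 0, 0]
    - [0, 0, -4.5, 0, 0, 0]
    - [0, 0, -7, 0, 0, 0]
    - [0, 0, -7, 0, 0, 0]
    - [0, 0, -7, 0, 0, 0]
  jaw: 4

```text
t: 7.05
eef_pos: [556.0, 55.1, 443.7]
tcp_rot: [3.141, -0.002, 0.363]
ft_force: [1.2, -0.1, 0.0]
opening: 0.423
```

```bash
python3 go.py 487 156.9 440 81.9
```

```text
t 7.05 [556.   55.1 443.7] [ 1.799e+02 -1.000e-01  2.080e+01] q [-0.02  0.36  1.67 -0.    1.11 -0.38]
shift cm [ -2.84 -11.97   0.35] rv [  0.11  -0.07 -61.09]
```

arm_command:
  steps:
    - [-0.3, -1.3, 0, 0, 0, -6.8]
    - [-0.6, -2.6, 0, 0, 0, -13.6]
    - [-0.9, -4, 0, 0, 0, -20.4]
    - [-1.3, -5.3, 0, 0, 0, -27.2]
    - [-1.6, -6.6, 0, 0, 0, -34]
    - [-1.9, -8, 0, 0, 0, -40.8]
    - [-2.2, -9.3, 0, 0, 0, -47.6]
    - [-2.5, -10.6, 0, 0, 0, -54.4]
    - [-2.8, -12, 0, 0, 0, -61.1]
    - [-2.8, -12, 0, 0, 0, -61.1]
    - [-2.8, -12, 0, 0, 0, -61.1]
    - [-2.8, -12, 0, 0, 0, -61.1]

```text
t: 8.05
eef_pos: [487.7, 157.0, 442.1]
tcp_rot: [-3.141, 0.001, 1.426]
ft_force: [-1.0, -0.1, 0.1]
opening: 0.422
```

```bash
python3 go.py 487 156.9 363.3 81.9
python3 - <<'E'
from cell import *
import cv2,pickle,numpy as np
m=camera_model('wrist');i=read_camera('wrist')[:,:,::-1]
pickle.dump(m,open('w4.pkl','wb'));cv2.imwrite('pics/w4.png',i)
cv2.imwrite('pics/c4.png',cv2.resize(i[80:330,120:440],None,fx=2.4,fy=2.4,interpolation=cv2.INTER_CUBIC))
E
```

```text
t 8.05 [487.7 157.  442.1] [-180.     0.    81.7] q [ 0.18  0.29  1.78 -0.    1.07 -1.24]
shift cm [-0.01 -0.06  7.88] rv [-0.04  0.03 -0.18]
```

View pics/c4.png

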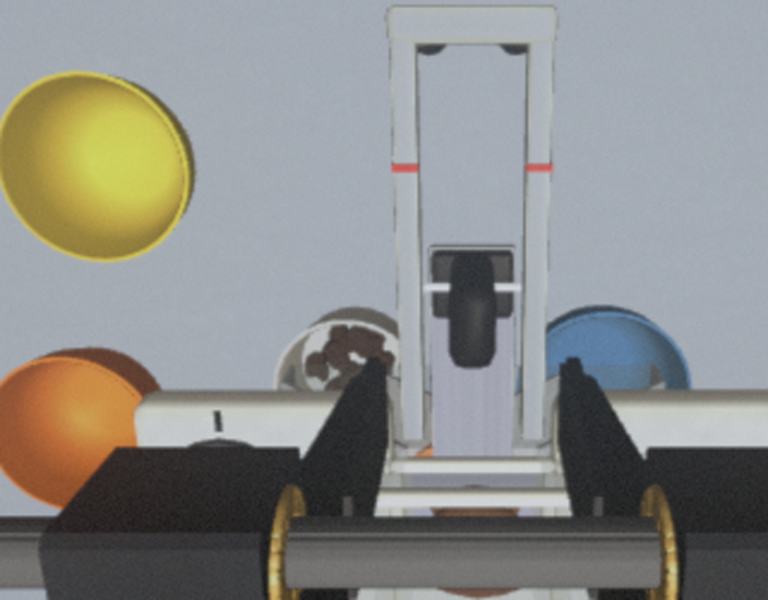

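The grip's top face spans columns 449–496 and rows up to 367 of the crop, centred between the fingertips (372 and 572). The white line on the base is at row 287 and the red marks at row 167.

Run:
```python
from h import *;import pickle
a=pickle.load(open('w4.pkl','rb'));C=lambda x,y:(120+x/2.4,80+y/2.4)
l=(plane(a,C(428,287),160)+plane(a,C(517,287),160))/2;mk=(plane(a,C(405,167),160)+plane(a,C(539,167),160))/2
print('line',l,'mark',mk,np.linalg.norm((l-mk)[:2]),'axis yaw',np.degrees(np.arctan2((l-mk)[1],(l-mk)[0])))
print('grip back edge',plane(a,C(472,367),208),'C',[plane(a,C(x,340),208)[:2].round(1) for x in (449,496)])
s=np.array([581,143.2])
```

```text
line [488.17186473 158.19401829 160.        ] mark [446.83884054 164.04063836 160.        ] 41.744482920015926 axis yaw -8.05116266630502
grip back edge [496.99597965 156.70440924 208.        ] C [array([487.7, 151.3]), array([489.6, 164.8])]
```

arm_command:
  steps:
    - [0.1, 0, 2, 0, 0, -0.2]
    - [0.1, 0, 4, 0, 0, -0.2]
    - [0.1, 0, 5.5, 0, 0, -0.2]
    - [0.1, 0, 6.8, 0, 0, -0.2]
    - [0.1, 0, 7.8, 0, 0, -0.2]
    - [0.1, 0, 7.8, 0, 0, -0.2]
    - [0.1, 0, 7.8, 0, 0, -0.2]
    - [0.1, 0, 7.8, 0, 0, -0.2]

```text
t: 8.77
eef_pos: [487.9, 158.1, 365.3]
tcp_rot: [3.141, -0.0, 1.432]
ft_force: [0.7, -0.2, -0.0]
opening: 0.421
```

arm_command:
  steps:
    - [0, 0, 0, 0, 0, 0]
    - [0, 0, 0, 0, 0, 0]
    - [0, 0, 0, 0, 0, 0]
    - [0, 0, 0, 0, 0, 0]
    - [0, 0, 0, 0, 0, 0]
    - [0, 0, 0, 0, 0, 0]
  jaw: 0.8

```text
t: 9.27
eef_pos: [487.5, 157.3, 365.0]
tcp_rot: [-3.142, 0.003, 1.433]
ft_force: [-2.1, -13.2, 3.8]
opening: 0.146
```

```bash
python3 go.py 447.4 162.6 363.3 81.9
python3 - <<'E'
from cell import *
import cv2,pickle,numpy as np
i=read_camera('side')[:,:,::-1]
j=read_camera('wrist')[:,:,::-1]
a=cv2.resize(i[135:275,250:390],(400,400),interpolation=cv2.INTER_CUBIC)
cv2.imwrite('pics/c5.png',np.hstack([a,cv2.resize(j[50:300,200:450],(400,400),interpolation=cv2.INTER_CUBIC)]))
E
```

```text
t 9.27 [487.5 157.3 365. ] [-180.     0.2   82.1] q [ 0.18  0.38  1.88 -0.    0.88 -1.25]
shift cm [-0.02 -4.04  0.17] rv [-0.    0.16  0.23]
```

View pics/c5.png

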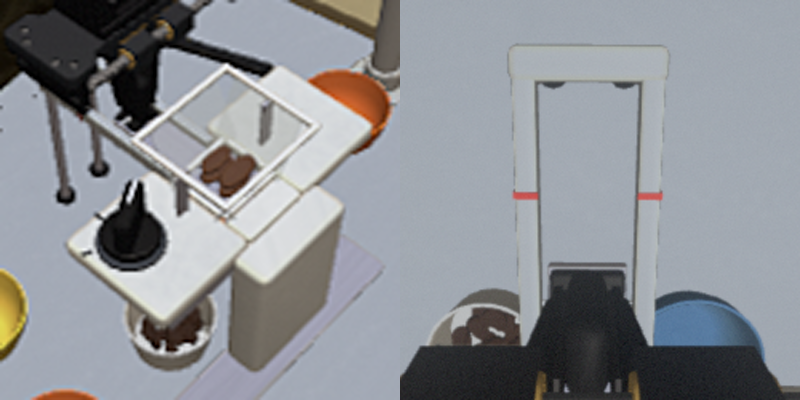

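The pointer now stands toward the left (bowl) side and the drops are still in the hopper. The grip is held (opening 13.9 mm). Next, pull 40 mm along tool -y.

arm_command:
  steps:
    - [0, -0.3, 0, 0, 0, 0]
    - [-0.1, -0.8, 0, 0, 0, 0]
    - [-0.1, -1.3, 0, 0, 0, 0]
    - [-0.1, -1.8, 0, 0, 0, 0]
    - [-0.1, -2.3, 0, 0, 0, 0]
    - [-0.1, -2.8, 0, 0, 0, 0]
    - [-0.1, -3.2, 0, 0, 0, 0]
    - [-0.1, -3.6, 0, 0, 0, 0]
    - [-0.1, -3.9, 0, 0, 0, 0]
    - [-0.1, -4, 0, 0, 0, 0]
    - [-0.1, -4, 0, 0, 0, 0]
    - [-0.1, -4, 0, 0, 0, 0]

```text
t: 10.37
eef_pos: [448.3, 162.4, 365.0]
tcp_rot: [3.139, 0.0, 1.433]
ft_force: [6.2, -5.5, -0.8]
opening: 0.144
```

arm_command:
  steps:
    - [0, 0, 0, 0, 0, 0]
    - [0, 0, 0, 0, 0, 0]
    - [0, 0, 0, 0, 0, 0]
    - [0, 0, 0, 0, 0, 0]
    - [0, 0, 0, 0, 0, 0]
    - [0, 0, 0, 0, 0, 0]
    - [0, 0, 0, 0, 0, 0]
    - [0, 0, 0, 0, 0, 0]
    - [0, 0, 0, 0, 0, 0]

```text
t: 11.12
eef_pos: [448.4, 162.4, 365.0]
tcp_rot: [3.139, 0.0, 1.433]
ft_force: [6.2, -4.6, -1.2]
opening: 0.144
```

```bash
python3 go.py 447.4 162.6 363.3 81.9
python3 - <<'E'
from cell import *
import cv2,pickle,numpy as np
m=camera_model('wrist');j=read_camera('wrist')[:,:,::-1];pickle.dump(m,open('w6.pkl','wb'))
i=read_camera('scene')[:,:,::-1];k=read_camera('side')[:,:,::-1]
z=lambda q:cv2.resize(q,(400,400),interpolation=cv2.INTER_CUBIC)
z2=lambda q:cv2.resize(q,(400,200),interpolation=cv2.INTER_CUBIC)
cv2.imwrite('pics/c6.png',np.hstack([z(j[100:300,200:400]),z(i[150:290,250:390])]))
cv2.imwrite('pics/side6.png',k);cv2.imwrite('pics/w6.png',j)
E
```

```text
t 11.12 [448.4 162.4 365. ] [179.9   0.   82.1] q [ 0.21  0.33  1.96 -0.    0.85 -1.22]
shift cm [ 0.   -0.1   0.17] rv [0.13 0.02 0.19]
```

View pics/c6.png

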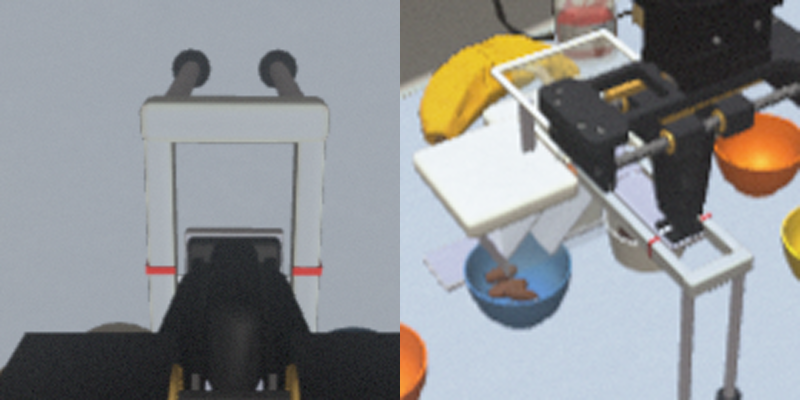

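Drops are visible in the blue bowl at scene crop (510,285). The slide's front edge now stands at row 230 of the wrist crop and the marks at row 270. I'll check the travel from that edge, and whether all four drops are out.

Run:
```python
from h import *;import pickle
a=pickle.load(open('w4.pkl','rb'));b=pickle.load(open('w6.pkl','rb'));C=lambda x,y:(120+x/2.4,80+y/2.4);D=lambda x,y:(200+x/2,100+y/2)
for z in (160,166):
    e0,m0=plane(a,C(472,246),z),plane(a,C(472,167),160);e1,m1=plane(b,D(234,230),z),plane(b,D(234,270),160)
    print(z,'edge rel mark',np.hypot(*(e0-m0)[:2]),np.hypot(*(e1-m1)[:2]),'sum=travel; edge shift',np.hypot(*(e0-e1)[:2]))
from cell import read_camera
i=cv2.imread('pics/side6.png')[135:255,270:390]
s=read_camera('scene')[:,:,::-1][225:270,265:320]
cv2.imwrite('pics/c7.png',np.hstack([cv2.resize(i,(400,400),interpolation=2),cv2.resize(s,(400,400),interpolation=2)]))
```

```text
160 edge rel mark 27.050157683906015 12.966011589738251 sum=travel; edge shift 39.803160773178575
166 edge rel mark 25.432788668241376 15.251727645193819 sum=travel; edge shift 40.47149099247043
```

View pics/c7.png

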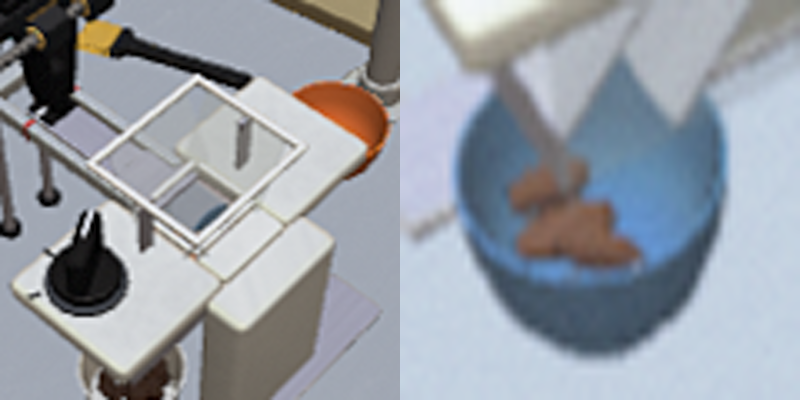

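```bash
python3 -c "
from cell import *
s=state();print(s['t'],s['eef_pos'],s['ft_force'],s['opening']);print(job_done())"
```

```text
11.3167 [448.4371209  162.43684606 364.96691628] [ 6.33263439 -5.47231717 -2.14382122] 0.14576717758850768
the job is handed in; nothing more can be done
None
```

I turned the selector to the left, the blue bowl's side, then pulled the gate to the red mark. I handed the job in at 11.3 s with the grip still held. The judge reports no verdict, so these are my own checks:

- **Selector:** the arm turned it 1.065 rad clockwise, and the side view shows the pointer on the left.
- **Gate:** travel was 39.5 mm by the arm's own pose and 39.8–40.5 mm by the wrist camera. The white line itself was hidden by the fingers, so I used the slide's front edge instead.
- **Edge-to-mark check:** the slide edge's distance past the marks before and after is less sharp, because it depends on the height assumed for the edge. It does not disagree with the travel figures.
- **Grip:** jaw opening was 13.9 mm on the 14 mm grip. The tool felt a steady force of about 6 N along the pull.
- **Drops:** the hopper and the visible part of the chute are empty, and the drops lie in the blue bowl. They overlap in the picture: three are clear, and the fourth is probably under them or behind a post, so I could not count it separately.
- **Bowl and ramekin:** neither shows any sign of having moved; I compared them by eye and did not measure.

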